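# Take the scraper out of the pan granulator and spin the pan

## Task

The pan of the tilted granulator has been rubbing. Throw the red toggle-clamp handle right over to release the scraper, lift the scraper out of its two seats and set it down gently, standing on its blades and released, wholly inside the blue tray; then give the empty pan a spin by hand and let go, so that it runs on by itself and shows that it turns freely. Leave the clamp open and the jar, the sieve and the weighing boat where they are.

Things in the scene. Friction and masses are not known exactly. Their poses are not given: they have to be found in the camera images.
- granulator: White base of the bench-top pan granulator, fixed to the bench, 260 (x) x 250 (y) x 35 mm. Origin: centre of its underside; x points to its back, y to its left, z up; a low control strip (60 mm high) runs along its front at -x. Two white side plates carry the tilted head. The whole machine moves with it.
- head: Tilted head, fixed to the base: the pan's frame, pitched 35 degrees so that the pan faces forward (base -x) and up. Origin: centre of the pan floor, 130 mm above the bench over the base's origin. x points up the slope, y level to the machine's left, z along the pan's axis, out of the pan, 35 degrees from vertical. Steel pan 200 mm outside diameter, wall 4 mm, rim at z = 40 mm.
- seat_left (a point): Middle of the floor of the left scraper seat, head x = 70, y = 92, z = 56 mm; axes as the head's. A pocket 16 mm long (y) with cheeks 8 mm high up- and down-slope and a lip 8 mm high at its outer end. The right seat is its mirror image at y = -92. Apart from scraper and clamp nothing on the machine rises above the seats' cheeks (z = 64 mm).
- clamp_handle (a joint): Clamp handle, rad. 0 = locked, handle upright along the head's z. Grows to 1.31 (75 degrees, stop) as it swings away from the pan, to the head's +y, about an axis along the head's x. Over-centre: takes about 7 N at its end over the first 7 degrees, then goes lightly and stays open. The clamp arm lifts with it off the scraper's left end to nearly upright (head y 120 to 140, z up to 155 mm).
- handle_pivot (a point): Axis of the clamp handle, at head x = 70, y = 147, z = 58 mm; fixed. Axes as the head's. The clamp's foot and cheek plates fill head x 48 to 92, y 98 to 176 mm up to z = 111 mm.
- handle_end (a point): Top end of the clamp handle, on its centre line, 126 mm from the pivot. The outer 68 mm are a round red grip 17 mm in diameter; below it are two steel plates 16 mm wide. Its z points outward along the handle, its x along the pivot axis.
- scraper: Loose, 0.3 kg: yellow bar 20 x 20 x 200 mm (along y) on two white plough blades, turned 40 degrees to the bar so that it can stand on them (they cover x +-20, y +-58 mm). Origin: under the bar's middle at the blades' lower edge; bar from z = 54.5 to 74.5 mm. At the start it lies in both seats (axes as the head's, origin at head 70, 0, 1.5 mm), the clamp's rubber tip on it at y = 90 mm.
- scraper_grip (a point): Middle of the scraper's bar, on its centre line, 64.5 mm above the blades' lower edge; axes as the scraper's. There is free room on both sides of the bar here above the pan's rim (at the start the rim is 16 mm lower than the bar's underside).
- scraper_end_left (a point): Centre of the left end face of the scraper's bar, 100 mm from the middle along the scraper's +y.
- scraper_end_right (a point): Centre of the right end face of the scraper's bar, 100 mm from the middle along its -y.
- pan (a joint): Angle of the pan about the head's z, rad, counter-clockwise seen from in front of the pan, endless; at 0 the pan handle lies along the head's x (up the slope). The pan turns on a light bearing and coasts for several seconds (it loses about 0.7 rad/s each second).
- pan_handle_end (a point): One upper corner of the black lift-off handle fixed across the pan's middle: round bar 10 mm thick, centre line 30 mm above the pan floor, crossing the pan's axis, on two posts 80 mm apart; this corner is 40 mm from the axis. x points from the axis along the handle. Pushing the bar sideways near an end turns the pan. A boss 40 mm across, 12 mm high is under its middle.
- tray: Blue open tray for parts to be washed, 270 (x) x 140 (y) x 30 mm, walls and floor 4 mm thick, fixed to the bench. Origin: centre of its underside.
- jar: Amber jar with a black cap, 68 mm diameter, 95 mm high, loose. Origin: centre of its underside. Not to be disturbed.
- sieve: Small round steel sieve pan, 100 mm diameter, 40 mm high, loose. Origin: centre of its underside. Not to be disturbed.
- weigh_boat: White square weighing boat, 90 x 90 x 22 mm, loose. Origin: centre of its underside. Not to be disturbed.

How it is judged:
By the outcome, as a careful person would: the job done as asked, in the order asked, and still so for the second after the job is handed in, with the robot touching nothing.
It also fails if it takes over 64 s, if anything falls off the work surface, if the arm or the gripper's body presses on something with over 40 N, if the wrist force passes 120 N, or if a joint passes its speed limit or range.

## Robot

A 7-joint arm with a two-finger parallel gripper is mounted at the origin on the work surface. World frame = base frame: x ahead of the robot, y to its left, z up, the work surface at z = 0. Lengths are in m, angles in degrees, forces in N, time in s.
With the tool pointing down it reaches from about 0.425 to 0.875 m from the base axis. Payload 4.7 kg.
Tool frame: the origin (TCP) lies on the mounting face of the last link; the fingertips stand 182 mm ahead of it and the grasp point (between the pads) lies 164 mm ahead of it; z points along the fingers, x is the direction in which the jaws open and shut, and the axes are right-handed (so a half turn about z gives the same grasp; the last joint's range is limited). The gripper opens to 87 mm and grips with 3 to 60 N. Pads are 19 mm wide; open, the fingers measure 117 mm over their backs; the gripper's body (75 mm by 190 mm) begins 51 mm behind the grasp point.
Start: joints at [67.386, 18.392, -4.016, 83.108, 1.295, 78.541, -3.26], TCP at [0.258, -0.596, 0.405] pointing down, gripper open.
Joint ranges: [-163.93, 163.93], [-17.29, 119.83], [-79.2, 71.16], [3.27, 140.29], [-89.18, 269.18], [5.43, 117.66], [-154.24, 154.24]. Speed limits (degrees/s): [147.25, 147.25, 180, 180, 180, 180, 180].

## Interface

Orientations are given as [roll, pitch, yaw] about the fixed x, y, z axes, in that order (R = Rz(yaw) Ry(pitch) Rx(roll)).
In Python, from cell import status, cams, env, outline_of, landmark_of gives the robot as it stands. The module is installed in compiled form; this text tells all that it offers.
- The arm moves only by the tool jog_arm, never from a script. Its argument "rows" is a list of rows, each a list of 7 numbers: the closure, from 0 (fully open) to 1 (shut), then the shift along the tool's x, y, z in m, then the turn, a rotation vector about the tool's x, y, z in degrees. A call has 1 to 12 rows; each row shifts and turns the commanded pose from where the row before left it, along the tool's axes as they then stand; what a row does not reach is not made up. A row lasts 1/12 s, in which the tool goes at most 41.7 mm and 7.16 degrees, less where a joint would pass 70% of its speed; a pose out of reach is approached as far as the arm can. A call with a gripper value outside its range is refused whole. The fingers move at their own pace and stop on an object; "grip_force" is the grip in N (left out, the last holds). Time passes only in rows, so rows that do not move let the fingers close. It gives the time, the measured TCP pose, the force and the opening at its end, in the units of the state.
- status.get_obs(): the state, without advancing time (a new reading comes with each control period).
- cams.read_camera(name): name is "side" or "top"; returns (picture, depth): 420x560x3 uint8, red, green, blue; 420x560 float32, m along the optical axis (not along the pixel's ray), 0 where there is no reading.
- cams.camera_params(name): a dict with "vfov" (degrees; the focal length in pixels is half the picture's height over the tangent of half this angle, whatever the lens; pixels are square), "cx", "cy" (the principal point, pixels), "eye" and "attitude" of the camera in the world. Camera axes: x right, y up, looking along -z (the intrinsics and any distortion apply to the point x, -y, -z); pixel columns grow to the right and rows downward; lengths in m; the calibration is good to about 2 mm. A picture is of the moment at which its call begins. camera_params takes no time and is no camera call.
- env.sign_off(): hands the job in, once; it reports no verdict.
Trained networks look in the newest picture that a camera, given by its name, has taken for a name from the list of things; names that differ only in an ending like _2 or _b are one class to them, and where a whole thing is asked for, a point or a joint stands for the part that bears it (a point fixed in the world has none). Each returns a list of dicts, best first, with "conf" (0 to 1); they miss things now and then, are a little off and sometimes report something else, mostly with a low value. They report only what shows in the picture. A call takes as long as a camera call.
- outline_of(camera, name): "pixels" (420x560 bool, what is visible of it) and "box" ([left, top, right, bottom] in pixels, round what is visible of it).
- landmark_of(camera, name): "position" ([row, column] in pixels: a listed point, or the origin of a listed thing).
The state is a dict: "time_s": time; "qpos": joint angles; "joint_velocities": joint speeds; "effort": joint torques, N m; "tool_pos": TCP position; "tool_rot": TCP orientation; "force": force on the tool from outside, world axes, zero at the start; "wrist_torque": the same for the moment, N m; "grip_width": finger opening in m.
Only numpy, scipy, OpenCV 4.12 (cv2) and the standard library are available. Lean on these libraries where they do the work, as an engineer would, in place of code of your own. Each camera call takes 0.05 s, during which the arm holds its last target. There are 200 camera calls.

## Working session

There is one attempt and no reset: what is moved stays moved. The work goes in short steps, Python scripts to look and compute and a tool call to move; the robot and the scene stay as the last step left them, time stands still between calls to the robot, and variables do not carry over. Pictures are saved under pics/ and viewed, about 8 in all and at most 12, crops included, and the job is handed in when it is done.

Besides the shell and the picture viewer there is one more tool, called after "Emit:" by a JSON object that holds its "api" and its "payload", one argument or row to a line. jog_arm: Moves the arm, as the interface text tells. Its arguments: {"type":"object","properties":{"rows":{"type":"array"},"grip_force":{"type":"number"}},"required":["rows"]}

```bash
ls; mkdir -p pics
cat > h.py <<'E'
import numpy as np, cv2
from scipy.spatial.transform import Rotation as R
from cell import status, cams, env, outline_of, landmark_of
def shot(n,fn=None):
    im,d=cams.read_camera(n)
    if fn: cv2.imwrite('pics/'+fn,im[:,:,::-1])
    return im,d
E
python3 - <<'E'
from h import *
o=status.get_obs();print(o)
for n in('side','top'):
    print(cams.camera_params(n)); im,d=shot(n,n+'0.png'); print((d==0).mean())
E
```

```text
pics
{'time_s': 0.0, 'qpos': array([67.38435544, 18.44133876, -4.01424789, 83.17425118,  1.29448785,
       78.54042744, -3.26068596]), 'joint_velocities': array([ 0.08954684, -0.00451343,  0.07794854,  0.0200894 , -0.02507065,
       -0.06841855,  0.06481859]), 'effort': array([ 5.78646541e-04, -4.91289067e+01, -4.03133305e-01, -3.12529743e+01,
       -6.38213125e-02,  4.34953964e-02,  1.57193399e-04]), 'tool_pos': array([ 0.25827294, -0.59627253,  0.40364086]), 'tool_rot': array([ 1.79994417e+02,  1.10809419e-01, -6.65766317e+01]), 'force': array([-0.19100125,  0.53819013,  0.3782477 ]), 'wrist_torque': array([-0.02827901, -0.01108604,  0.01552717]), 'grip_width': 0.08737630001287713}
{'vfov': 49.17171060590593, 'cx': 284.35130467491877, 'cy': 211.7108537476904, 'eye': array([0.10239759, 0.55484358, 0.84841507]), 'attitude': array([  49.53930459,   -0.66026929, -145.54934711])}
0.003784013605442177
{'vfov': 53.969479320419, 'cx': 275.710907924025, 'cy': 212.29007324107596, 'eye': array([ 0.3661702 , -0.09454778,  1.14803916]), 'attitude': array([ 10.50434604,   0.76241606, -90.71620807])}
0.004098639455782313
```

View pics/side0.png

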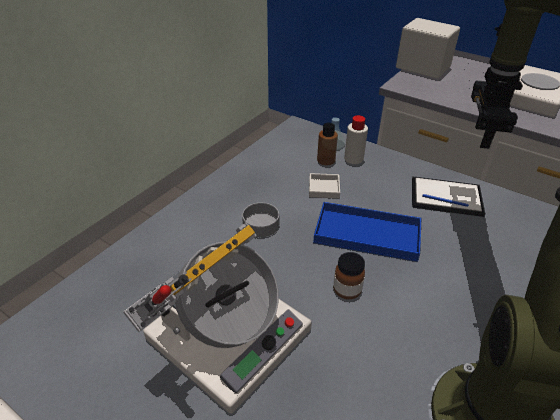

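View pics/top0.png

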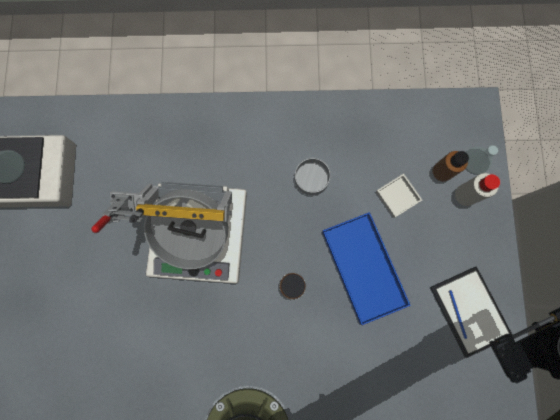

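```bash
cat >> h.py <<'E'
def proj(n,P):
    c=cams.camera_params(n); A=R.from_euler('xyz',c['attitude'],degrees=True).as_matrix()
    p=(np.atleast_2d(P)-c['eye'])@A; f=210/np.tan(np.radians(c['vfov']/2))
    return np.c_[c['cy']-f*p[:,1]/-p[:,2], c['cx']+f*p[:,0]/-p[:,2]]   # row,col
def unproj(n,rc,d):
    c=cams.camera_params(n); A=R.from_euler('xyz',c['attitude'],degrees=True).as_matrix()
    f=210/np.tan(np.radians(c['vfov']/2)); rc=np.atleast_2d(rc); d=np.asarray(d).reshape(-1)
    return np.c_[(rc[:,1]-c['cx'])/f*d,-(rc[:,0]-c['cy'])/f*d,-d]@A.T+c['eye']
def ray(n,rc,z):
    e=cams.camera_params(n)['eye']; p=unproj(n,rc,[1.0])[0]; return e+(p-e)*(z-e[2])/(p-e)[2]
# base->head : head axes in base: pitch about y. z axis = (-s,0,c)
s,c_=np.sin(np.radians(35)),np.cos(np.radians(35))
RH=np.array([[c_,0,-s],[0,1,0],[s,0,c_]]); 
def head2world(b,p):
    q=np.atleast_2d(p)@RH.T+[0,0,.13]
    return q@R.from_euler('z',b[2]).as_matrix().T+[b[0],b[1],0]
E
python3 - <<'E'
from h import *
from scipy.optimize import least_squares
for n in('side','top'): shot(n)
pts={'seat_left':(.07,.092,.056),'handle_pivot':(.07,.147,.058),'handle_end':(.07,.147,.184),'scraper_grip':(.07,0,.066),'scraper_end_left':(.07,.1,.066),'scraper_end_right':(.07,-.1,.066),'head':(0,0,0)}
obs=[]
for n in('side','top'):
    for k in list(pts)+['granulator','pan_handle_end','tray','jar','sieve','weigh_boat']:
        L=landmark_of(n,k); print(n,k,[(np.round(l['position'],1).tolist(),round(l['conf'],2)) for l in L[:3]])
        if L and k in pts: obs.append((n,pts[k],L[0]['position'],k))
        if L and k=='tray': print(ray(n,L[0]['position'],0.0))
f=lambda b:np.concatenate([(proj(n,head2world(b,p))[0]-q) for n,p,q,k in obs])
r=least_squares(f,[.45,.18,0],loss='soft_l1'); print(r.x,np.degrees(r.x[2]));
for o,e in zip(obs,f(r.x).reshape(-1,2)): print(o[0],o[3],e.round(1))
E
```

```text
side seat_left [([288.2, 171.9], 0.88), ([259.5, 216.4], 0.25)]
side handle_pivot [([307.3, 148.2], 0.84)]
side handle_end [([220.3, 260.5], 0.64), ([286.4, 166.7], 0.58)]
side scraper_grip [([257.2, 215.4], 0.63)]
side scraper_end_left [([292.1, 172.8], 0.58)]
side scraper_end_right [([231.2, 251.6], 0.83)]
side head [([295.6, 225.5], 0.67)]
side granulator [([332.3, 230.5], 0.69)]
side pan_handle_end [([300.9, 213.5], 0.6)]
side tray [([233.8, 371.9], 0.76)]
[ 0.41150163 -0.33171688  0.        ]
side jar [([289.6, 345.4], 0.85)]
side sieve [([220.8, 261.1], 0.83), ([335.9, 227.8], 0.3)]
side weigh_boat [([189.7, 322.7], 0.82)]
top seat_left [([205.9, 148.8], 0.7)]
top handle_pivot [([206.7, 117.6], 0.81)]
top handle_end [([232.0, 95.5], 0.62)]
top scraper_grip [([209.0, 179.1], 0.79)]
top scraper_end_left [([208.6, 136.9], 0.79), ([232.3, 93.9], 0.24), ([195.5, 398.2], 0.19)]
top scraper_end_right [([214.9, 226.2], 0.71), ([196.0, 397.1], 0.62)]
top head [([226.8, 188.8], 0.56)]
top granulator [([233.8, 198.2], 0.68)]
top pan_handle_end [([226.4, 167.3], 0.58)]
top tray [([267.1, 363.8], 0.76), ([227.3, 187.7], 0.6)]
[ 0.42200583 -0.32273691  0.        ]
top jar [([288.2, 291.9], 0.69), ([209.7, 136.7], 0.65)]
top sieve [([181.9, 308.9], 0.77)]
top weigh_boat [([197.0, 397.7], 0.58)]
[ 0.52272721  0.13347377 -0.08131741] -4.659144507839444
side seat_left [0.2 3.3]
side handle_pivot [0.2 2.2]
side handle_end [ 68.7 -91.3]
side scraper_grip [ 0.5 -0.8]
side scraper_end_left [-2.4  0.4]
side scraper_end_right [-1.4 -1. ]
side head [-0.3  0.1]
top seat_left [ 1.5 -6. ]
top handle_pivot [-0.5  1.4]
top handle_end [-1.1 -1.1]
top scraper_grip [2.7 2. ]
top scraper_end_left [0.3 0.9]
top scraper_end_right [-0.3 -1.6]
top head [-0.5  0.4]
```

Run:
```python
from h import *
from scipy.optimize import least_squares
b=np.array([.5227,.1335,-.0813])
def w2h(b,P): return ((P-[b[0],b[1],0])@R.from_euler('z',b[2]).as_matrix()-[0,0,.13])@RH
for n in('side','top'):
    im,d=shot(n); h=cv2.cvtColor(im,cv2.COLOR_RGB2HSV)
    def pts(lo,hi): 
        m=cv2.inRange(h,lo,hi)>0; rc=np.argwhere(m&(d>0)); return rc,unproj(n,rc,d[m&(d>0)])
    rc,P=pts((18,120,60),(32,255,255)); H=w2h(b,P); k=(abs(H[:,0]-.07)<.03)&(abs(H[:,2]-.066)<.03)&(abs(H[:,1])<.13); H=H[k]
    print(n,'yellow',len(H),np.percentile(H,[2,50,98],axis=0).round(4).tolist()); 
    t=H[H[:,2]>.071]; 
    for a in(-.08,-.04,0,.04,.08):
        q=t[abs(t[:,1]-a)<.02]; 
        if len(q): print(a,len(q),np.percentile(q[:,0],[5,50,95]).round(4),np.median(q[:,2]).round(4))
    rc,P=pts((100,120,50),(125,255,255)); k=(abs(P[:,0]-.42)<.2)&(abs(P[:,1]+.33)<.2)&(P[:,2]<.05); P=P[k]
    print('tray z',np.percentile(P[:,2],[2,20,50,98]).round(4)); q=P[P[:,2]>.022]
    print(cv2.minAreaRect(P[:,:2].astype(np.float32)),cv2.minAreaRect(q[:,:2].astype(np.float32)))
    rc,P=pts((0,150,60),(8,255,255)); H=w2h(b,P); k=(abs(H[:,0]-.07)<.03)&(abs(H[:,1]-.147)<.05); print('red',len(H[k]),np.percentile(H[k],[3,50,97],axis=0).round(4).tolist())
    v=h[:,:,2]; m=(v<60)&(d>0); rc=np.argwhere(m); H=w2h(b,unproj(n,rc,d[m])); k=(np.hypot(H[:,0],H[:,1])<.055)&(abs(H[:,2]-.032)<.008); H=H[k]
    print('blk',len(H),H.mean(0) if len(H) else 0, np.degrees(np.arctan2(*np.linalg.svd(H[:,:2]-H[:,:2].mean(0))[2][0][::-1])) if len(H)>5 else 0, np.percentile(H[:,1],[2,98]) if len(H) else 0)
    m=(d>0); rc=np.argwhere(m); P=unproj(n,rc,d[m]); H=w2h(b,P); rr=np.hypot(H[:,0],H[:,1]); k=(abs(rr-.098)<.012)&(abs(H[:,2]-.04)<.003)
    H=H[k]; A=np.c_[2*H[:,:2],np.ones(len(H))]; sol=np.linalg.lstsq(A,(H[:,:2]**2).sum(1),rcond=None)[0]; print('rim',len(H),sol[:2],np.sqrt(sol[2]+sol[0]**2+sol[1]**2))
    for nm in('jar','sieve','weigh_boat'): 
        L=outline_of(n,nm)
        if L:
            m=L[0]['pixels']&(d>0); P=unproj(n,np.argwhere(m),d[m]); print(nm,np.percentile(P,[2,50,98],axis=0).round(3).tolist())
```

```text
side yellow 831 [[0.0618, -0.093, 0.07], [0.0711, -0.004, 0.0781], [0.0814, 0.1013, 0.081]]
-0.08 165 [0.0621 0.071  0.0799] 0.0786
-0.04 158 [0.062  0.0712 0.0806] 0.0785
0 215 [0.0625 0.0714 0.0807] 0.0782
0.04 181 [0.0629 0.0726 0.0811] 0.0779
0.08 75 [0.0626 0.0684 0.0787] 0.0776
tray z [0.004  0.0065 0.0088 0.0343]
((0.42564937472343445, -0.32563453912734985), (0.2746168076992035, 0.1599631905555725), 20.17831039428711) ((0.42124617099761963, -0.3204391598701477), (0.26993513107299805, 0.14717255532741547), 20.17831039428711)
red 175 [[0.0652, 0.1467, 0.131], [0.0727, 0.1555, 0.1768], [0.0797, 0.1586, 0.185]]
blk 223 [0.00260406 0.00791326 0.03552923] 78.92211792370698 [-0.03553159  0.04634757]
rim 616 [0.00154157 0.00372417] 0.09731578392523103
jar [[0.341, -0.15, 0.003], [0.367, -0.102, 0.072], [0.402, -0.088, 0.1]]
sieve [[0.627, -0.233, 0.004], [0.681, -0.195, 0.018], [0.724, -0.137, 0.044]]
weigh_boat [[0.568, -0.481, 0.004], [0.622, -0.435, 0.01], [0.672, -0.369, 0.028]]
top yellow 870 [[0.0606, -0.0945, 0.0588], [0.075, -0.0027, 0.0756], [0.0805, 0.0925, 0.0794]]
-0.08 14
[... 206 characters left out ...]
024  0.0045  0.0307]
((0.42243021726608276, -0.32508790493011475), (0.26922908425331116, 0.14939787983894348), 20.531206130981445) ((0.4211375415325165, -0.321530818939209), (0.2693333029747009, 0.14187611639499664), 20.41898536682129)
red 123 [[0.0696, 0.1408, 0.1267], [0.0757, 0.1451, 0.1605], [0.0793, 0.1519, 0.1831]]
blk 145 [0.00111243 0.00130158 0.03326569] 78.59651250646938 [-0.03941441  0.04137829]
rim 377 [-0.00017399  0.00232888] 0.09710457986621694
jar [[0.343, -0.15, 0.051], [0.373, -0.121, 0.094], [0.403, -0.091, 0.099]]
sieve [[0.628, -0.229, -0.0], [0.682, -0.185, 0.005], [0.723, -0.141, 0.042]]
weigh_boat [[0.567, -0.48, -0.001], [0.62, -0.429, 0.005], [0.673, -0.373, 0.025]]
```

```bash
cat >> h.py <<'E'
B=np.array([.5235,.1360,-.084])
RT=R.from_euler('z',B[2]).as_matrix()@RH@np.diag([1,-1,-1])   # tool aligned with head, x=head x, z=-head z
def htcp(p): return head2world(B,p)[0]-.164*RT[:,2]          # TCP for grasp point at head p
def w2h(P): return ((P-[B[0],B[1],0])@R.from_euler('z',B[2]).as_matrix()-[0,0,.13])@RH
def pose():
    o=status.get_obs(); return o['tool_pos'],R.from_euler('xyz',o['tool_rot'],degrees=True).as_matrix(),o
def screw(p0,R0,p1,R1,n=None):
    w=R.from_matrix(R0.T@R1).as_rotvec(); t=R0.T@(p1-p0)
    if n is None: n=int(np.ceil(max(np.linalg.norm(t)/.040,np.degrees(np.linalg.norm(w))/7,1)))
    r=R.from_rotvec(w/n).as_matrix(); S=sum(np.linalg.matrix_power(r,i) for i in range(n))
    v=np.linalg.solve(S,t); row=np.r_[v,np.degrees(w/n)]
    print('n',n,'row',np.r_[v.round(4),np.degrees(w/n).round(2)].tolist(),'|v|',np.linalg.norm(v).round(4))
    return row
E
python3 - <<'E'
from h import *
p,r,o=pose()
W1=np.array([.50,-.05,.55]);
A=htcp([.07,.147,.058+.105+.08]); G=htcp([.07,.147,.163]); print(A,G,R.from_matrix(RT).as_euler('xyz',degrees=True))
w=screw(p,r,W1,RT,20)
P,Q=p,r
for i in range(20): P=P+Q@w[:3]; Q=Q@R.from_rotvec(w[3:],degrees=True).as_matrix(); print(P.round(2),end='')
screw(W1,RT,A,RT)
E
```

```text
[0.36034945 0.29725712 0.50354523] [0.40607377 0.29340721 0.43801307] [180.         -35.          -4.81284548]
n 20 row [-0.0055, -0.0312, -0.0075, 0.94, 1.57, -2.99] |v| 0.0326
[ 0.28 -0.58  0.41][ 0.31 -0.56  0.42][ 0.33 -0.54  0.43][ 0.36 -0.52  0.44][ 0.38 -0.49  0.44][ 0.4  -0.47  0.45][ 0.42 -0.45  0.46][ 0.43 -0.42  0.47][ 0.45 -0.39  0.48][ 0.46 -0.36  0.49][ 0.47 -0.33  0.5 ][ 0.48 -0.3   0.5 ][ 0.49 -0.27  0.51][ 0.5  -0.24  0.52][ 0.5  -0.21  0.52][ 0.51 -0.18  0.53][ 0.51 -0.15  0.54][ 0.51 -0.11  0.54][ 0.5  -0.08  0.55][ 0.5  -0.05  0.55]n 10 row [-0.0165, -0.0334, -0.0058, 0.0, 0.0, 0.0] |v| 0.0377
```

Emit:
{"api": "jog_arm", "payload": {
  "rows": [
    [0, -0.0055, -0.031, -0.0075, 0.94, 1.57, -3],
    [0, -0.0055, -0.031, -0.0075, 0.94, 1.57, -3],
    [0, -0.0055, -0.031, -0.0075, 0.94, 1.57, -3],
    [0, -0.0055, -0.031, -0.0075, 0.94, 1.57, -3],
    [0, -0.0055, -0.031, -0.0075, 0.94, 1.57, -3],
    [0, -0.0055, -0.031, -0.0075, 0.94, 1.57, -3],
    [0, -0.0055, -0.031, -0.0075, 0.94, 1.57, -3],
    [0, -0.0055, -0.031, -0.0075, 0.94, 1.57, -3],
    [0, -0.0055, -0.031, -0.0075, 0.94, 1.57, -3],
    [0, -0.0055, -0.031, -0.0075, 0.94, 1.57, -3]
  ]
}}

```text
time_s: 2.73
tool_pos: [0.4626, -0.3592, 0.4889]
tool_rot: [-174.9, -17.6, -36.6]
force: [0.4, -0.2, 0.9]
grip_width: 0.0871
```

Emit:
{"api": "jog_arm", "payload": {
  "rows": [
    [0, -0.0055, -0.031, -0.0075, 0.94, 1.57, -3],
    [0, -0.0055, -0.031, -0.0075, 0.94, 1.57, -3],
    [0, -0.0055, -0.031, -0.0075, 0.94, 1.57, -3],
    [0, -0.0055, -0.031, -0.0075, 0.94, 1.57, -3],
    [0, -0.0055, -0.031, -0.0075, 0.94, 1.57, -3],
    [0, -0.0055, -0.031, -0.0075, 0.94, 1.57, -3],
    [0, -0.0055, -0.031, -0.0075, 0.94, 1.57, -3],
    [0, -0.0055, -0.031, -0.0075, 0.94, 1.57, -3],
    [0, -0.0055, -0.031, -0.0075, 0.94, 1.57, -3],
    [0, -0.0055, -0.031, -0.0075, 0.94, 1.57, -3]
  ]
}}

```text
time_s: 3.57
tool_pos: [0.4954, -0.0477, 0.5505]
tool_rot: [179.8, -35.1, -4.0]
force: [-0.0, 0.2, 0.7]
grip_width: 0.0867
```

Run:
```python
from h import *
p,r,o=pose(); print(p,o['tool_rot'],o['qpos'],o['time_s'])
A=htcp([.07,.147,.243])
screw(p,r,A,RT,10)
```

```text
[ 0.49535849 -0.04766253  0.55047041] [179.75373765 -35.06663508  -3.98349178] [ 40.32890145 -16.57733857 -29.69100905 104.07148597 -13.12724324
  55.67081277   9.08072522] 3.5667
n 10 row [-0.0159, -0.0334, -0.0055, -0.02, -0.01, 0.07] |v| 0.0373
```

Emit:
{"api": "jog_arm", "payload": {
  "rows": [
    [0, -0.016, -0.0334, -0.0055, 0, 0, 0],
    [0, -0.016, -0.0334, -0.0055, 0, 0, 0],
    [0, -0.016, -0.0334, -0.0055, 0, 0, 0],
    [0, -0.016, -0.0334, -0.0055, 0, 0, 0],
    [0, -0.016, -0.0334, -0.0055, 0, 0, 0.1],
    [0, -0.016, -0.0334, -0.0055, 0, 0, 0.1],
    [0, -0.016, -0.0334, -0.0055, 0, 0, 0.1],
    [0, -0.016, -0.0334, -0.0055, 0, 0, 0.1],
    [0, -0.016, -0.0334, -0.0055, 0, 0, 0.1],
    [0, -0.016, -0.0334, -0.0055, 0, 0, 0.1]
  ]
}}

```text
time_s: 4.4
tool_pos: [0.4103, 0.2279, 0.5184]
tool_rot: [179.9, -33.8, -4.9]
force: [1.6, 0.1, 0.9]
grip_width: 0.0873
```

Run:
```python
from h import *
p,r,o=pose(); print(p,o['tool_rot'],o['qpos'],o['time_s'])
print('grasp in head',w2h(p+.164*r[:,2]))
G=htcp([.07,.147,.163]); screw(p,r,G,RT,5)
```

```text
[0.41025615 0.2279242  0.51842907] [179.91258612 -33.82430853  -4.88786713] [-16.33663993 -15.73002369 -20.00535922 107.91471756  18.7666288
  62.10497869 -46.95568739] 4.4
grasp in head [0.12067383 0.08172904 0.22336614]
n 5 row [-0.0107, -0.013, 0.0122, 0.03, 0.24, -0.01] |v| 0.0208
```

Run:
```python
from h import *
p,r,o=pose()
screw(p,r,htcp([.07,.147,.21]),RT,5)
```

```text
n 5 row [-0.0108, -0.013, 0.0028, 0.03, 0.24, -0.01] |v| 0.0171
```

Emit:
{"api": "jog_arm", "payload": {
  "rows": [
    [0, -0.0108, -0.013, 0.0028, 0, 0.24, 0],
    [0, -0.0108, -0.013, 0.0028, 0, 0.24, 0],
    [0, -0.0108, -0.013, 0.0028, 0, 0.24, 0],
    [0, -0.0108, -0.013, 0.0028, 0, 0.24, 0],
    [0, -0.0108, -0.013, 0.0028, 0, 0.24, 0],
    [0, 0, 0, 0, 0, 0, 0]
  ]
}}

```text
time_s: 4.9
tool_pos: [0.379, 0.2961, 0.4747]
tool_rot: [179.8, -34.8, -4.6]
force: [-0.1, 0.4, -0.2]
grip_width: 0.0871
```

Run:
```python
from h import *
p,r,o=pose(); print(p,o['tool_rot'],o['qpos'],o['time_s'])
print('grasp in head',w2h(p+.164*r[:,2]))
for n in('side','top'): shot(n)
for n in('side','top'):
    L=landmark_of(n,'handle_end'); print(n,[(l['position'],l['conf']) for l in L[:2]], proj(n,head2world(B,[.07,.147,.184])))
im,d=shot('side'); cv2.imwrite('pics/s1.png',cv2.resize(im[150:400,60:340,::-1],None,fx=2.5,fy=2.4))
screw(p,r,htcp([.07,.147,.163]),RT,5)
```

```text
[0.37896568 0.29607556 0.47466752] [179.81669457 -34.84936771  -4.62783405] [-17.91792435 -12.65660454 -28.73914989 110.10351848  24.04220145
  60.68870583 -60.04608473] 4.9
grasp in head [0.06828321 0.14716246 0.20864843]
side [([287.4, 165.2], 0.55)] [[289.76082423 167.38417048]]
top [([227.9, 96.1], 0.62)] [[230.37315532  93.20204543]]
n 5 row [0.0003, 0.0001, 0.0091, 0.02, 0.03, 0.03] |v| 0.0091
```

View pics/s1.png

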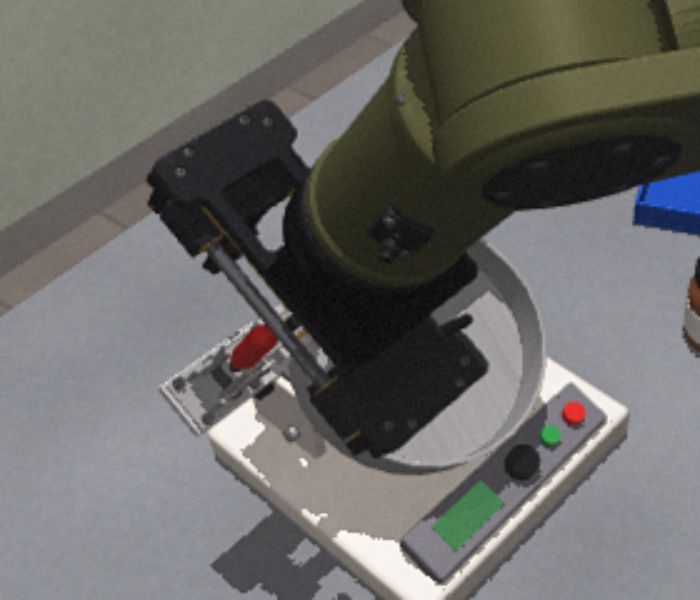

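Emit:
{"api": "jog_arm", "payload": {
  "rows": [
    [0, 0, 0, 0.009, 0, 0, 0],
    [0, 0, 0, 0.009, 0, 0, 0],
    [0, 0, 0, 0.009, 0, 0, 0],
    [0, 0, 0, 0.009, 0, 0, 0],
    [0, 0, 0, 0.009, 0, 0, 0],
    [0, 0, 0, 0, 0, 0, 0],
    [0.6, 0, 0, 0, 0, 0, 0],
    [0.7, 0, 0, 0, 0, 0, 0],
    [1, 0, 0, 0, 0, 0, 0],
    [1, 0, 0, 0, 0, 0, 0],
    [1, 0, 0, 0, 0, 0, 0],
    [1, 0, 0, 0, 0, 0, 0]
  ],
  "grip_force": 25
}}

```text
time_s: 6.15
tool_pos: [0.4084, 0.2894, 0.4393]
tool_rot: [179.9, -34.9, -5.2]
force: [0.5, 0.4, 0.1]
grip_width: 0.0552
```

Emit:
{"api": "jog_arm", "payload": {
  "rows": [
    [1, 0, 0, 0, 0, 0, 0],
    [1, 0, 0, 0, 0, 0, 0],
    [1, 0, 0, 0, 0, 0, 0]
  ]
}}

```text
time_s: 6.4
tool_pos: [0.4085, 0.2894, 0.439]
tool_rot: [179.8, -34.9, -5.2]
force: [0.7, 0.1, 0.1]
grip_width: 0.0348
```

Run:
```python
from h import *
p,r,o=pose(); print(p,o['tool_rot'],o['time_s'],o['grip_width'],o['force'])
print('grasp in head',w2h(p+.164*r[:,2]))
# arc shifts in tool axes: tool y=-head y, tool z=-head z ; radius .105
a=np.radians(np.linspace(0,76,21)); y=.105*np.sin(a); z=.105*np.cos(a)
print(np.c_[-np.diff(y),-np.diff(z)].round(4).tolist())
```

```text
[0.40852492 0.28935382 0.4390158 ] [179.84629218 -34.90226601  -5.21905222] 6.4 0.03480622157875934 [0.6858507  0.072969   0.10504459]
grasp in head [0.07257027 0.14206133 0.16222933]
[[-0.007, 0.0002], [-0.0069, 0.0007], [-0.0069, 0.0011], [-0.0068, 0.0016], [-0.0067, 0.002], [-0.0065, 0.0025], [-0.0063, 0.0029], [-0.0061, 0.0033], [-0.0059, 0.0037], [-0.0056, 0.0041], [-0.0053, 0.0045], [-0.005, 0.0048], [-0.0047, 0.0051], [-0.0044, 0.0054], [-0.004, 0.0057], [-0.0036, 0.006], [-0.0032, 0.0062], [-0.0028, 0.0064], [-0.0023, 0.0066], [-0.0019, 0.0067]]
```

Emit:
{"api": "jog_arm", "payload": {
  "rows": [
    [1, -0.002, -0.003, 0, 0, 0, 0],
    [1, 0, 0, 0, 0, 0, 0],
    [1, 0, 0, 0, 0, 0, 0],
    [1, 0, 0, 0, 0, 0, 0],
    [1, 0, 0, 0, 0, 0, 0],
    [1, 0, 0, 0, 0, 0, 0]
  ]
}}

```text
time_s: 6.9
tool_pos: [0.4068, 0.2928, 0.4375]
tool_rot: [179.9, -34.8, -5.2]
force: [-2.5, 0.8, -0.7]
grip_width: 0.0164
```

Gripped (16.4 mm ≈ 17 mm grip). Swing along the arc.

Emit:
{"api": "jog_arm", "payload": {
  "rows": [
    [1, 0, -0.007, 0.0002, 0, 0, 0],
    [1, 0, -0.0069, 0.0007, 0, 0, 0],
    [1, 0, -0.0069, 0.0011, 0, 0, 0],
    [1, 0, -0.0068, 0.0016, 0, 0, 0],
    [1, 0, -0.0067, 0.002, 0, 0, 0],
    [1, 0, -0.0065, 0.0025, 0, 0, 0],
    [1, 0, -0.0063, 0.0029, 0, 0, 0],
    [1, 0, -0.0061, 0.0033, 0, 0, 0],
    [1, 0, -0.0059, 0.0037, 0, 0, 0],
    [1, 0, -0.0056, 0.0041, 0, 0, 0]
  ]
}}

```text
time_s: 7.73
tool_pos: [0.4256, 0.356, 0.419]
tool_rot: [179.8, -34.8, -5.2]
force: [-4.5, -1.1, 0.9]
grip_width: 0.0163
```

Run:
```python
from h import *
p,r,o=pose(); print(p,o['tool_rot'],o['time_s'],o['grip_width'],o['force'],o['qpos'])
g=w2h(p+.164*r[:,2]);print('grasp in head',g, np.degrees(np.arctan2(g[1]-.147,g[2]-.058)),np.hypot(g[1]-.147,g[2]-.058))
```

```text
[0.42559036 0.35600197 0.41896515] [179.76208572 -34.83175879  -5.20956283] 7.7333 0.01628807150133066 [-4.47105535 -1.14752771  0.92394238] [-19.06721947   0.28087896 -32.76941896 106.22674373  34.68733456
  58.20576556 -71.77519793]
grasp in head [0.07021598 0.20968197 0.13926048] 37.64555011182013 0.1026269728865037
```

Emit:
{"api": "jog_arm", "payload": {
  "rows": [
    [1, 0, -0.0053, 0.0045, 0, 0, 0],
    [1, 0, -0.005, 0.0048, 0, 0, 0],
    [1, 0, -0.0047, 0.0051, 0, 0, 0],
    [1, 0, -0.0044, 0.0054, 0, 0, 0],
    [1, 0, -0.004, 0.0057, 0, 0, 0],
    [1, 0, -0.0036, 0.006, 0, 0, 0],
    [1, 0, -0.0032, 0.0062, 0, 0, 0],
    [1, 0, -0.0028, 0.0064, 0, 0, 0],
    [1, 0, -0.0023, 0.0066, 0, 0, 0],
    [1, 0, -0.0019, 0.0067, 0, 0, 0],
    [1, 0, 0, 0, 0, 0, 0]
  ]
}}

```text
time_s: 8.65
tool_pos: [0.4606, 0.3904, 0.3734]
tool_rot: [179.7, -34.9, -5.2]
force: [-15.1, -5.1, 9.4]
grip_width: 0.016
```

Run:
```python
from h import *
p,r,o=pose(); print(p,o['tool_rot'],o['time_s'],o['grip_width'],o['force'],o['qpos'])
g=w2h(p+.164*r[:,2]);print('grasp in head',g, np.degrees(np.arctan2(g[1]-.147,g[2]-.058)),np.hypot(g[1]-.147,g[2]-.058))
```

```text
[0.46060517 0.39041131 0.37339787] [179.71594147 -34.8869512   -5.18302754] 8.65 0.016044808025320927 [-15.11854486  -5.1051691    9.36373276] [-21.13190749   9.1533429  -32.87327403 103.41998105  42.25586814
  56.549473   -78.34804145]
grasp in head [0.07045387 0.24681824 0.08357737] 75.6277919007685 0.10304311198848563
```

Emit:
{"api": "jog_arm", "payload": {
  "rows": [
    [0.6, 0, 0, -0.001, 0, 0, 0],
    [0.6, 0, 0, 0, 0, 0, 0],
    [0.6, 0, 0, 0, 0, 0, 0],
    [0.3, 0, 0, 0, 0, 0, 0],
    [0.3, 0, 0, 0, 0, 0, 0],
    [0.3, 0, 0, -0.02, 0, 0, 0],
    [0.3, 0, 0, -0.025, 0, 0, 0],
    [0.3, 0, 0, -0.025, 0, 0, 0],
    [0.3, 0, 0, -0.025, 0, 0, 0],
    [0.3, 0, 0, -0.02, 0, 0, 0],
    [0.3, 0, 0, 0, 0, 0, 0]
  ]
}}

```text
time_s: 9.57
tool_pos: [0.394, 0.3979, 0.4722]
tool_rot: [-179.8, -35.2, -5.2]
force: [-0.3, 0.2, 0.9]
grip_width: 0.0608
```

Run:
```python
from h import *
p,r,o=pose(); print(p,o['tool_rot'],o['time_s'],o['grip_width'],o['force'],o['qpos'])
g=w2h(p+.164*r[:,2]);print('grasp in head',g)
screw(p,r,htcp([.0705,0.0,.20]),RT,10)
```

```text
[0.39400515 0.39788478 0.47218819] [-179.75162648  -35.21665749   -5.24244876] 9.5667 0.0608026436861983 [-0.30052601  0.22437719  0.9162541 ] [-22.09705221   0.25119382 -35.5451507  100.22807299  34.25431965
  65.79619931 -73.34220933]
grasp in head [0.07319267 0.25009842 0.20292153]
n 10 row [-0.0001, 0.025, 0.0003, -0.0, -0.02, -0.04] |v| 0.025
```

Emit:
{"api": "jog_arm", "payload": {
  "rows": [
    [0.3, 0, 0.025, 0, 0, 0, 0],
    [0.3, 0, 0.025, 0, 0, 0, 0],
    [0.3, 0, 0.025, 0, 0, 0, 0],
    [0.3, 0, 0.025, 0, 0, 0, 0],
    [0.3, 0, 0.025, 0, 0, 0, 0],
    [0.3, 0, 0.025, 0, 0, 0, 0],
    [0.3, 0, 0.025, 0, 0, 0, 0],
    [0.3, 0, 0.025, 0, 0, 0, 0],
    [0.3, 0, 0.025, 0, 0, 0, 0],
    [0.3, 0, 0.025, 0, 0, 0, 0],
    [0.3, 0, 0, 0, 0, 0, 0]
  ]
}}

```text
time_s: 10.48
tool_pos: [0.4115, 0.1848, 0.4644]
tool_rot: [178.2, -33.7, -5.5]
force: [0.5, -0.6, 0.7]
grip_width: 0.0612
```

Run:
```python
from h import *
p,r,o=pose(); print(p,o['tool_rot'],o['time_s'],o['grip_width'],o['force'],o['qpos'])
g=w2h(p+.164*r[:,2]);print('grasp in head',g)
screw(p,r,htcp([.0710,0.0,.066]),RT,8)
im,d=shot('side'); cv2.imwrite('pics/s2.png',cv2.resize(im[150:400,60:340,::-1],None,fx=2.5,fy=2.4))
```

```text
[0.41146541 0.1847534  0.464403  ] [178.19401341 -33.67447793  -5.47768997] 10.4833 0.06123572846803318 [ 0.48259374 -0.64740751  0.66852752] [-26.69529197 -17.16724941  -8.28259014 115.6978384   23.97629756
  58.18520937 -49.75561475]
grasp in head [0.09315918 0.03295889 0.17647016]
n 8 row [-0.003, 0.0046, 0.0139, 0.27, 0.17, -0.07] |v| 0.015
```

View pics/s2.png

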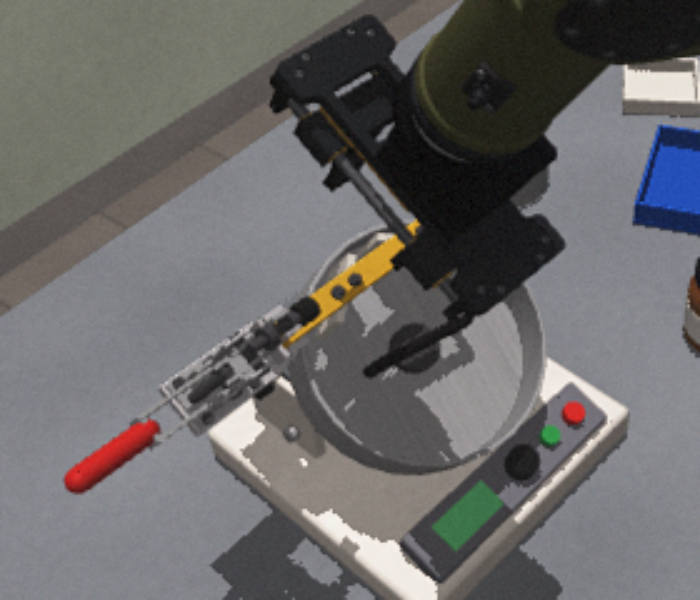

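Run:
```python
from h import *
p,r,o=pose()
screw(p,r,htcp([.0710,0.0,.13]),RT,5)
```

```text
n 5 row [-0.0049, 0.0079, 0.0096, 0.42, 0.26, -0.11] |v| 0.0134
```

Emit:
{"api": "jog_arm", "payload": {
  "rows": [
    [0.3, -0.0049, 0.0079, 0.0096, 0.42, 0.26, -0.1],
    [0.3, -0.0049, 0.0079, 0.0096, 0.42, 0.26, -0.1],
    [0.3, -0.0049, 0.0079, 0.0096, 0.42, 0.26, -0.1],
    [0.3, -0.0049, 0.0079, 0.0096, 0.42, 0.26, -0.1],
    [0.3, -0.0049, 0.0079, 0.0096, 0.42, 0.26, -0.1],
    [0.3, 0, 0, 0, 0, 0, 0]
  ]
}}

```text
time_s: 11.03
tool_pos: [0.4226, 0.1517, 0.408]
tool_rot: [179.5, -34.5, -4.7]
force: [-0.4, -0.6, -0.5]
grip_width: 0.0608
```

Run:
```python
from h import *
p,r,o=pose(); print(p,o['tool_rot'],o['time_s'],o['grip_width'],o['force'],o['qpos'])
g=w2h(p+.164*r[:,2]);print('grasp in head',g)
screw(p,r,htcp([.0710,0.0,.066]),RT,6)
```

```text
[0.4225613  0.15165031 0.4080064 ] [179.52859899 -34.472229    -4.73332969] 11.0333 0.060839974576471424 [-0.41984964 -0.63249649 -0.54468252] [-20.82359361 -17.14883451  -8.59452695 122.27937675  22.5804119
  47.88819606 -45.82502676]
grasp in head [0.07448058 0.00590578 0.12218607]
n 6 row [-0.0008, 0.0011, 0.0094, 0.07, 0.09, 0.01] |v| 0.0095
```

Emit:
{"api": "jog_arm", "payload": {
  "rows": [
    [0.3, -0.0008, 0.0011, 0.0094, 0.07, 0.09, 0],
    [0.3, -0.0008, 0.0011, 0.0094, 0.07, 0.09, 0],
    [0.3, -0.0008, 0.0011, 0.0094, 0.07, 0.09, 0],
    [0.3, -0.0008, 0.0011, 0.0094, 0.07, 0.09, 0],
    [0.3, -0.0008, 0.0011, 0.0094, 0.07, 0.09, 0],
    [0.3, -0.0008, 0.0011, 0.0094, 0.07, 0.09, 0],
    [0.3, 0, 0, 0, 0, 0, 0]
  ]
}}

```text
time_s: 11.62
tool_pos: [0.4508, 0.1436, 0.3597]
tool_rot: [-180.0, -35.1, -4.7]
force: [-0.6, 0.5, -0.1]
grip_width: 0.061
```

Run:
```python
from h import *
p,r,o=pose(); print(p,o['tool_rot'],o['time_s'],o['grip_width'],o['force'],o['qpos'])
g=w2h(p+.164*r[:,2]);print('grasp in head',g)
screw(p,r,htcp([.0710,0.0,.066]),RT,1)
```

```text
[0.45083976 0.14363255 0.35967521] [-179.98312507  -35.0656821    -4.6545186 ] 11.6167 0.06102666198078879 [-0.60653917  0.46219184 -0.12430607] [-19.35814536 -12.0443891   -7.59496406 124.30174053  25.59409967
  39.8394101  -47.62107508]
grasp in head [0.0720894  0.00181801 0.06603587]
n 1 row [-0.0009, 0.0015, 0.0, -0.11, -0.07, 0.13] |v| 0.0018
```

Emit:
{"api": "jog_arm", "payload": {
  "rows": [
    [1, -0.001, 0.0015, 0, 0, 0, 0],
    [1, 0, 0, 0, 0, 0, 0],
    [1, 0, 0, 0, 0, 0, 0],
    [1, 0, 0, 0, 0, 0, 0],
    [1, 0, 0, 0, 0, 0, 0],
    [1, 0, 0, 0, 0, 0, 0],
    [1, 0, 0, 0, 0, 0, 0],
    [1, 0, 0, 0, 0, 0, 0],
    [1, 0, 0, 0, 0, 0, 0]
  ],
  "grip_force": 40
}}

```text
time_s: 12.37
tool_pos: [0.4478, 0.1433, 0.3601]
tool_rot: [-179.9, -34.9, -4.7]
force: [-12.8, 1.7, 3.1]
grip_width: 0.0194
```

Emit:
{"api": "jog_arm", "payload": {
  "rows": [
    [1, -0.0015, 0, 0, 0, 0, 0],
    [1, 0, 0, -0.003, 0, 0, 0],
    [1, 0, 0, -0.005, 0, 0, 0],
    [1, 0, 0, -0.005, 0, 0, 0],
    [1, 0, 0, -0.006, 0, 0, 0],
    [1, 0, 0, -0.006, 0, 0, 0],
    [1, 0, 0, -0.006, 0, 0, 0],
    [1, 0, 0, -0.006, 0, 0, 0],
    [1, 0, 0, -0.006, 0, 0, 0],
    [1, 0, 0, -0.006, 0, 0, 0],
    [1, 0, 0, 0, 0, 0, 0]
  ]
}}

```text
time_s: 13.28
tool_pos: [0.4239, 0.1476, 0.4008]
tool_rot: [-179.9, -35.2, -4.6]
force: [0.6, -0.3, -3.2]
grip_width: 0.02
```

Run:
```python
from h import *
p,r,o=pose(); print(p,o['tool_rot'],o['time_s'],o['grip_width'],o['force'],o['qpos'])
g=w2h(p+.164*r[:,2]);print('grasp in head',g)
ty=np.radians(20.4); T=np.array([.4212,-.321,0])
# bar (tool y) along tray long axis; two choices
for yaw in (20.4-90,20.4+90):
    print(yaw,T)
# next: up the world & forward, rotate to vertical
Rv=R.from_euler('xyz',[180,0,-4.8],degrees=True).as_matrix()
q=p+np.array([.08,-.02,.07]); w=screw(p,r,q,Rv,8)
P,Q=p,r
for i in range(8):
    P=P+Q@w[:3]; Q=Q@R.from_rotvec(w[3:],degrees=True).as_matrix(); c=P+.164*Q[:,2]; print(P.round(3),'blade low corners head',[w2h(c+.0645*Q[:,2]+sx*Q[:,0]).round(3)[[0,2]].tolist() for sx in(-.02,.02)])
```

```text
[0.42386052 0.14761765 0.40081475] [-179.92109969  -35.22784684   -4.64709549] 13.2833 0.020010893636873788 [ 0.61464044 -0.27655923 -3.23726188] [-19.74555661 -17.28627642  -8.90075938 123.36550737  22.5299391
  45.70544558 -45.39454619]
grasp in head [0.07385372 0.00371631 0.11534895]
-69.6 [ 0.4212 -0.321   0.    ]
110.4 [ 0.4212 -0.321   0.    ]
n 8 row [0.0127, 0.0017, -0.0049, -0.02, -4.4, 0.02] |v| 0.0137
[0.431 0.145 0.412] blade low corners head [[0.049, 0.058], [0.089, 0.055]]
[0.44  0.143 0.423] blade low corners head [[0.045, 0.065], [0.085, 0.059]]
[0.449 0.141 0.433] blade low corners head [[0.041, 0.073], [0.08, 0.064]]
[0.458 0.138 0.442] blade low corners head [[0.038, 0.081], [0.077, 0.069]]
[0.469 0.136 0.451] blade low corners head [[0.036, 0.089], [0.073, 0.074]]
[0.48  0.133 0.458] blade low corners head [[0.034, 0.097], [0.07, 0.08]]
[0.492 0.13  0.465] blade low corners head [[0.033, 0.106], [0.068, 0.085]]
[0.504 0.128 0.471] blade low corners head [[0.033, 0.114], [0.065, 0.091]]
```

Emit:
{"api": "jog_arm", "payload": {
  "rows": [
    [1, 0.0127, 0.0017, -0.0049, 0, -4.4, 0],
    [1, 0.0127, 0.0017, -0.0049, 0, -4.4, 0],
    [1, 0.0127, 0.0017, -0.0049, 0, -4.4, 0],
    [1, 0.0127, 0.0017, -0.0049, 0, -4.4, 0],
    [1, 0.0127, 0.0017, -0.0049, 0, -4.4, 0],
    [1, 0.0127, 0.0017, -0.0049, 0, -4.4, 0],
    [1, 0.0127, 0.0017, -0.0049, 0, -4.4, 0],
    [1, 0.0127, 0.0017, -0.0049, 0, -4.4, 0],
    [1, 0, 0, 0, 0, 0, 0]
  ]
}}

```text
time_s: 14.03
tool_pos: [0.5063, 0.1256, 0.4707]
tool_rot: [-180.0, -0.0, -4.8]
force: [0.8, -0.3, -3.7]
grip_width: 0.0196
```

Run:
```python
from h import *
p,r,o=pose(); print(p,o['tool_rot'],o['time_s'],o['grip_width'],o['force'],o['qpos'])
Rv=R.from_euler('xyz',[180,0,-69.6],degrees=True).as_matrix()
q=np.array([.4212,-.321,.36]); w=screw(p,r,q,Rv,16)
P,Q=p,r
for i in range(16):
    P=P+Q@w[:3]; Q=Q@R.from_rotvec(w[3:],degrees=True).as_matrix(); print(P.round(3),end='')
```

```text
[0.50631192 0.1255704  0.47069248] [-1.79998295e+02 -2.14161987e-02 -4.82115789e+00] 14.0333 0.01963585429824755 [ 0.75002752 -0.34491605 -3.67315927] [-2.00507443e+01  1.28485737e+00  3.26302178e+00  9.54340605e+01
 -6.72898513e-02  8.32626304e+01 -2.16018294e+01]
n 16 row [0.0124, 0.0273, 0.0069, -0.0, -0.0, 4.05] |v| 0.0308
[0.516 0.097 0.464][0.524 0.068 0.457][0.53  0.039 0.45 ][0.534 0.009 0.443][ 0.536 -0.021  0.436][ 0.536 -0.051  0.429][ 0.533 -0.08   0.422][ 0.529 -0.11   0.415][ 0.522 -0.139  0.408][ 0.513 -0.168  0.402][ 0.503 -0.196  0.395][ 0.49  -0.223  0.388][ 0.475 -0.249  0.381][ 0.459 -0.275  0.374][ 0.441 -0.298  0.367][ 0.421 -0.321  0.36 ]
```

Emit:
{"api": "jog_arm", "payload": {
  "rows": [
    [1, 0.0124, 0.0273, 0, 0, 0, 4.05],
    [1, 0.0124, 0.0273, 0, 0, 0, 4.05],
    [1, 0.0124, 0.0273, 0, 0, 0, 4.05],
    [1, 0.0124, 0.0273, 0, 0, 0, 4.05],
    [1, 0.0124, 0.0273, 0, 0, 0, 4.05],
    [1, 0.0124, 0.0273, 0, 0, 0, 4.05],
    [1, 0.0124, 0.0273, 0, 0, 0, 4.05],
    [1, 0.0124, 0.0273, 0, 0, 0, 4.05]
  ]
}}

```text
time_s: 14.7
tool_pos: [0.5261, -0.11, 0.4698]
tool_rot: [-180.0, -0.1, -37.2]
force: [0.2, -0.3, -3.2]
grip_width: 0.0196
```

Emit:
{"api": "jog_arm", "payload": {
  "rows": [
    [1, 0.0124, 0.0273, 0.0138, 0, 0, 4.05],
    [1, 0.0124, 0.0273, 0.0138, 0, 0, 4.05],
    [1, 0.0124, 0.0273, 0.0138, 0, 0, 4.05],
    [1, 0.0124, 0.0273, 0.0138, 0, 0, 4.05],
    [1, 0.0124, 0.0273, 0.0138, 0, 0, 4.05],
    [1, 0.0124, 0.0273, 0.0138, 0, 0, 4.05],
    [1, 0.0124, 0.0273, 0.0138, 0, 0, 4.05],
    [1, 0.0124, 0.0273, 0.0138, 0, 0, 4.05],
    [1, 0, 0, 0, 0, 0, 0]
  ]
}}

```text
time_s: 15.45
tool_pos: [0.4136, -0.3249, 0.3569]
tool_rot: [179.7, -0.0, -70.1]
force: [-1.2, -0.5, -3.5]
grip_width: 0.0198
```

Run:
```python
from h import *
p,r,o=pose(); print(p,o['tool_rot'],o['time_s'],o['grip_width'],o['force'],o['qpos'])
Rv=R.from_euler('xyz',[180,0,-69.6],degrees=True).as_matrix()
screw(p,r,np.array([.4212,-.321,.25]),Rv,6)
im,d=shot('side'); cv2.imwrite('pics/s3.png',cv2.resize(im[80:330,250:530,::-1],None,fx=2.5,fy=2.4))
```

```text
[ 0.41357544 -0.32491777  0.35690331] [ 1.79653341e+02 -2.10654244e-02 -7.01325908e+01] 15.45 0.01978809257801189 [-1.17548263 -0.50207231 -3.53221202] [  7.23726339   5.00688643  29.61318731 105.31854902  -2.30260071
  70.51365354 -32.60072268]
n 6 row [-0.0002, -0.0015, 0.0178, 0.06, -0.0, -0.09] |v| 0.0179
```

View pics/s3.png

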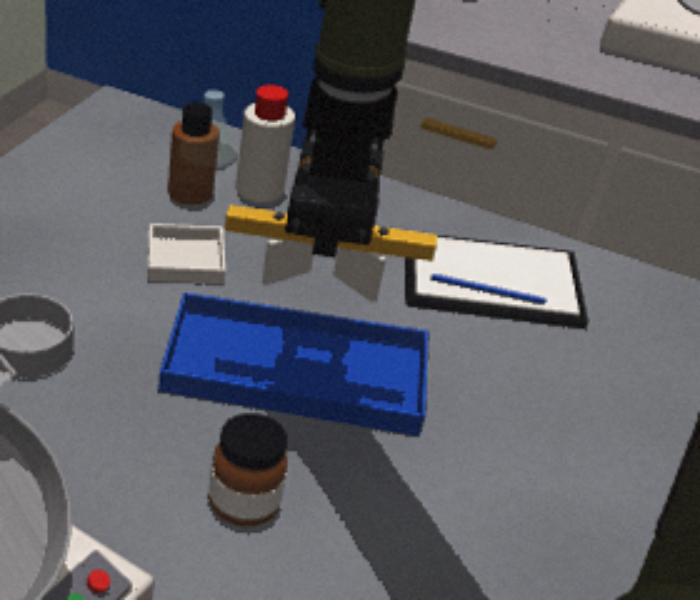

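Emit:
{"api": "jog_arm", "payload": {
  "rows": [
    [1, 0, -0.0015, 0.018, 0.06, 0, -0.09],
    [1, 0, -0.0015, 0.018, 0.06, 0, -0.09],
    [1, 0, -0.0015, 0.018, 0.06, 0, -0.09],
    [1, 0, -0.0015, 0.018, 0.06, 0, -0.09],
    [1, 0, -0.0015, 0.018, 0.06, 0, -0.09],
    [1, 0, -0.0015, 0.016, 0.06, 0, -0.09],
    [1, 0, 0, 0, 0, 0, 0]
  ]
}}

```text
time_s: 16.08
tool_pos: [0.4282, -0.3144, 0.2507]
tool_rot: [-179.8, 0.2, -68.7]
force: [-0.1, 0.8, -2.8]
grip_width: 0.0198
```

Emit:
{"api": "jog_arm", "payload": {
  "rows": [
    [1, 0, 0, 0.004, 0, 0, 0],
    [1, 0, 0, 0.003, 0, 0, 0],
    [1, 0, 0, 0.003, 0, 0, 0],
    [1, 0, 0, 0.002, 0, 0, 0],
    [1, 0, 0, 0, 0, 0, 0]
  ]
}}

```text
time_s: 16.5
tool_pos: [0.4284, -0.3167, 0.2416]
tool_rot: [-179.6, 0.0, -68.9]
force: [0.0, 0.1, -4.5]
grip_width: 0.0196
```

Emit:
{"api": "jog_arm", "payload": {
  "rows": [
    [1, 0, 0.005, 0.002, 0, 0, 0],
    [1, 0, 0, 0.002, 0, 0, 0],
    [1, 0, 0, 0.002, 0, 0, 0],
    [1, 0, 0, 0.001, 0, 0, 0],
    [1, 0, 0, 0.001, 0, 0, 0],
    [1, 0, 0, 0, 0, 0, 0]
  ]
}}

```text
time_s: 17.0
tool_pos: [0.4238, -0.3185, 0.2338]
tool_rot: [-179.7, 0.1, -68.9]
force: [-0.9, 1.4, 1.9]
grip_width: 0.0198
```

Emit:
{"api": "jog_arm", "payload": {
  "rows": [
    [1, 0, 0, 0.001, 0, 0, 0],
    [1, 0, 0, 0, 0, 0, 0]
  ]
}}

```text
time_s: 17.17
tool_pos: [0.4239, -0.3187, 0.2338]
tool_rot: [-179.6, 0.1, -68.9]
force: [-3.9, 2.4, 9.5]
grip_width: 0.0198
```

Emit:
{"api": "jog_arm", "payload": {
  "rows": [
    [1, 0, 0, -0.0008, 0, 0, 0],
    [0.7, 0, 0, 0, 0, 0, 0],
    [0.7, 0, 0, 0, 0, 0, 0],
    [0.5, 0, 0, 0, 0, 0, 0],
    [0.5, 0, 0, 0, 0, 0, 0],
    [0.5, 0, 0, 0, 0, 0, 0],
    [0.5, 0, 0, -0.005, 0, 0, 0],
    [0.5, 0, 0, -0.015, 0, 0, 0],
    [0.5, 0, 0, -0.03, 0, 0, 0],
    [0.5, 0, 0, -0.035, 0, 0, 0],
    [0.5, 0, 0, -0.035, 0, 0, 0],
    [0.5, 0, 0, -0.035, 0, 0, 0]
  ]
}}

```text
time_s: 18.17
tool_pos: [0.4226, -0.3189, 0.3902]
tool_rot: [-179.7, 0.0, -68.9]
force: [0.8, -0.9, -0.9]
grip_width: 0.0438
```

Run:
```python
from h import *
p,r,o=pose(); print(p,o['tool_rot'],o['time_s'],o['grip_width'],o['force'],o['qpos'])
im,d=shot('side'); cv2.imwrite('pics/s4.png',cv2.resize(im[80:330,250:530,::-1],None,fx=2.5,fy=2.4))
h=cv2.cvtColor(im,cv2.COLOR_RGB2HSV); m=(cv2.inRange(h,(18,120,60),(32,255,255))>0)&(d>0); P=unproj('side',np.argwhere(m),d[m]); P=P[(P[:,2]<.12)&(P[:,1]<-.1)]
print(np.percentile(P[:,2],[2,50,98]),cv2.minAreaRect(P[P[:,2]>.072][:,:2].astype(np.float32)))
```

```text
[ 0.42260728 -0.31888423  0.39015159] [-1.79658509e+02  2.32527653e-02 -6.89279431e+01] 18.1667 0.043764694209509125 [ 0.75587966 -0.8534639  -0.88347743] [  6.45790824   3.86003436  29.24461068 102.4674854   -2.27086101
  74.00710953 -32.66092742]
[-0.11854162  0.0748811   0.08428443] ((0.424315482378006, -0.3167128562927246), (0.19894973933696747, 0.025423847138881683), 21.08212661743164)
```

View pics/s4.png

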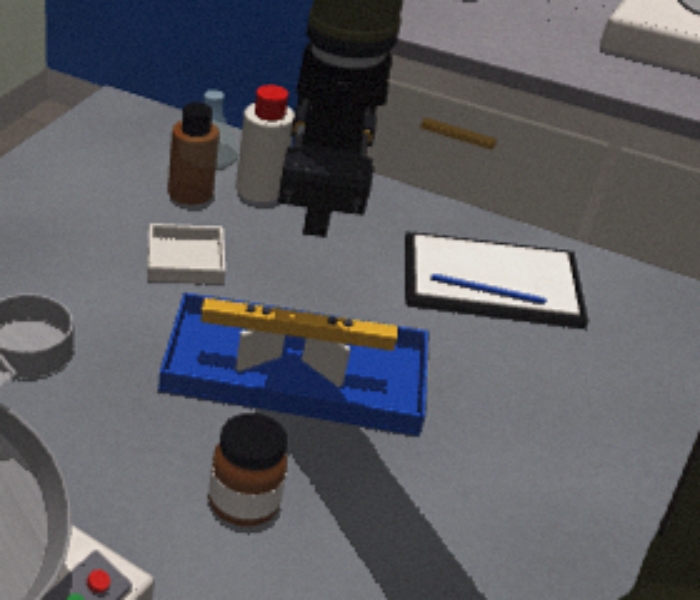

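```bash
cat > kin.py <<'E'
import numpy as np, itertools
from scipy.optimize import least_squares
from scipy.spatial.transform import Rotation as R
D=[([67.384,18.441,-4.014,83.174,1.294,78.540,-3.261],[.25827,-.59627,.40364],[179.994,.111,-66.577]),
([40.329,-16.577,-29.691,104.071,-13.127,55.671,9.081],[.49536,-.04766,.55047],[179.754,-35.067,-3.983]),
([-16.337,-15.730,-20.005,107.915,18.767,62.105,-46.956],[.41026,.22792,.51843],[179.913,-33.824,-4.888]),
([-17.918,-12.657,-28.739,110.104,24.042,60.689,-60.046],[.37897,.29608,.47467],[179.817,-34.849,-4.628]),
([-22.097,.251,-35.545,100.228,34.254,65.796,-73.342],[.39401,.39788,.47219],[-179.752,-35.217,-5.242]),
([-20.824,-17.149,-8.595,122.279,22.580,47.888,-45.825],[.42256,.15165,.40801],[179.529,-34.472,-4.733]),
([-19.358,-12.044,-7.595,124.302,25.594,39.839,-47.621],[.45084,.14363,.35968],[-179.983,-35.066,-4.655]),
([-20.051,1.285,3.263,95.434,-.067,83.263,-21.602],[.50631,.12557,.47069],[-179.998,-.021,-4.821]),
([6.458,3.860,29.245,102.467,-2.271,74.007,-32.661],[.42261,-.31888,.39015],[-179.66,.02,-68.93])]
def fk(q,k,s):
    q=np.asarray(q); r=lambda a,x:R.from_euler(a,x,degrees=True).as_matrix()
    M=r('z',s[0]*q[0]+k[7]); p=np.array([0,0,k[0]]); M=M@r('y',q[1])@r('z',s[1]*q[2])
    p=p+M@[k[1],0,k[2]]; M=M@r('y',q[3]); p=p+M@[k[3],0,k[4]]; M=M@r('z',s[2]*q[4])@r('y',q[5]); p=p+M@[k[5],0,k[6]]
    return p,M@r('z',s[3]*q[6]+k[8])
def res(k,s):
    o=[]
    for q,p,e in D:
        P,M=fk(q,k,s); o+=[P-p,.3*R.from_matrix(M@R.from_euler('xyz',e,degrees=True).as_matrix().T).as_rotvec()]
    return np.concatenate(o)
def fit():
    best=None
    for s in itertools.product((1,-1),repeat=4):
        for o7 in(0,180):
            f=least_squares(res,[.3,0,.3,0,.3,0,.1,0,o7],args=(s,),x_scale=[.1]*7+[10,10])
            if best is None or f.cost<best[0]: best=(f.cost,s,f.x,f.fun)
    return best
LO=np.array([-163.9,-17.0,-79,3.5,-89,6,-154]); HI=np.array([163.9,119.8,71,140,269,117.5,154])
def ik(p,Rm,k,s,q0):
    f=lambda q:np.r_[(lambda P,M:np.r_[(P-p)*10,3*R.from_matrix(M@Rm.T).as_rotvec()])(*fk(q,k,s)),1e-4*(q-q0)]
    g=least_squares(f,np.clip(q0,LO+.5,HI-.5),bounds=(LO,HI)); P,M=fk(g.x,k,s)
    return g.x,np.linalg.norm(P-p),np.degrees(R.from_matrix(M@Rm.T).magnitude())
E
python3 - <<'E'
from kin import *; from h import *
c,s,k,f=fit(); print(c,s,k.round(4),abs(f).max()); np.save('k.npy',np.r_[k,s])
q0s=[np.array(D[i][0],float) for i in(6,7,8,0)]
for tilt in(35,25,15,5):
  for tw in(0,90):
    # tool z tilt from vertical forward by 'tilt', twist about tool z
    Rm=R.from_euler('z',B[2]).as_matrix()@R.from_euler('xyz',[180,-tilt,0],degrees=True).as_matrix()@R.from_euler('z',tw,degrees=True).as_matrix()
    for x in(-.04,0,.05):
      for y in(-.03,.03):
        tip=head2world(B,[x,y,.022])[0]; p=tip-.182*Rm[:,2]
        best=min((ik(p,Rm,k,s,q0) for q0 in q0s),key=lambda a:a[1]+a[2]*.01)
        print(tilt,tw,x,y,p.round(3),'err',best[1].round(4),best[2].round(2),best[0].round(0))
E
```

```text
0.0003172954127600282 (-1, -1, -1, -1) [ 2.35100e-01  1.40000e-02  4.70400e-01 -1.06000e-02  5.10400e-01
  1.38000e-02  1.82300e-01 -2.58900e+00  1.77719e+02] 0.007845568842998363
35 0 -0.04 -0.03 [0.372 0.119 0.274] err 0.0052 0.37 [-29. -17.  -0. 139.  35.  32. -60.]
35 0 -0.04 0.03 [0.377 0.178 0.274] err 0.0 0.0 [-19. -13. -17. 136.  33.  33. -65.]
35 0 0 -0.03 [0.404 0.116 0.297] err 0.0 0.0 [-18. -16.  -7. 135.  26.  32. -49.]
35 0 0 0.03 [0.409 0.176 0.297] err 0.0 0.0 [-20. -12. -14. 132.  31.  34. -60.]
35 0 0.05 -0.03 [0.445 0.112 0.326] err 0.0 0.0 [-19. -13.  -4. 129.  24.  34. -44.]
35 0 0.05 0.03 [0.45  0.172 0.326] err 0.0 0.0 [-20.  -9. -10. 126.  29.  36. -54.]
35 90 -0.04 -0.03 [0.372 0.119 0.274] err 0.0052 0.37 [ -29.  -17.   -0.  139.   35.   32. -150.]
35 90 -0.04 0.03 [0.377 0.178 0.274] err 0.0 0.0 [   6.  -17.  -39.  136.   19.   30. -143.]
35 90 0 -0.03 [0.404 0.116 0.297] err 0.0 0.0 [  -2.  -17.  -21.  135.   17.   30. -131.]
35 90 0 0.03 [0.409 0.176 0.297] err 0.0 0.0 [   1.  -13.  -32.  131.   23.   32. -143.]
35 90 0.05 -0.03 [0.445 0.112 0.326] err 0.
[... 2591 characters left out ...]
.03 [0.533 0.105 0.358] err 0.0 0.0 [-19.   5.   5. 104.   1.  66. -19.]
5 0 0.05 0.03 [0.538 0.165 0.358] err 0.0 0.0 [-22.   8.   2. 102.   2.  66. -25.]
5 90 -0.04 -0.03 [0.46  0.111 0.306] err 0.0 0.0 [ -14.   -1.   -3.  117.    2.   59. -112.]
5 90 -0.04 0.03 [0.465 0.171 0.306] err 0.0 0.0 [ -19.    2.   -5.  114.    3.   59. -120.]
5 90 0 -0.03 [0.493 0.108 0.329] err 0.0 0.0 [ -14.    2.   -1.  111.    2.   62. -111.]
5 90 0 0.03 [0.498 0.168 0.329] err 0.0 0.0 [ -19.    5.   -3.  109.    3.   62. -118.]
5 90 0.05 -0.03 [0.533 0.105 0.358] err 0.0 0.0 [ -14.    5.    0.  104.    2.   66. -109.]
5 90 0.05 0.03 [0.538 0.165 0.358] err 0.0 0.0 [ -19.    8.   -2.  102.    2.   66. -116.]
```

```bash
cat >> h.py <<'E'
RS=R.from_euler('z',B[2]).as_matrix()@R.from_euler('xyz',[180,-25,0],degrees=True).as_matrix()
def stcp(p): return head2world(B,p)[0]-.182*RS[:,2]
E
python3 - <<'E'
from h import *
for n in('side','top'):
    im,d=shot(n); h=cv2.cvtColor(im,cv2.COLOR_RGB2HSV); m=(h[:,:,2]<60)&(d>0); H=w2h(unproj(n,np.argwhere(m),d[m])); k=(np.hypot(H[:,0],H[:,1])<.055)&(abs(H[:,2]-.033)<.008); H=H[k]
    print('blk',len(H),H.mean(0), np.degrees(np.arctan2(*np.linalg.svd(H[:,:2]-H[:,:2].mean(0))[2][0][::-1])),np.percentile(H[:,1],[2,98]))
p,r,o=pose(); q=stcp([-.045,-.03,.10]); print(q)
w=screw(p,r,q,RS,14); P,Q=p,r
for i in range(14):
    P=P+Q@w[:3]; Q=Q@R.from_rotvec(w[3:],degrees=True).as_matrix(); print(P.round(3),(P+.182*Q[:,2]).round(3))
E
```

```text
blk 217 [0.00199971 0.00509125 0.035979  ] 78.9242326836383 [-0.03838408  0.04354245]
blk 132 [ 0.00083427 -0.00165586  0.03379949] 79.09596868215347 [-0.04233974  0.03852932]
[0.35045037 0.1204643  0.35105228]
n 14 row [-0.0256, -0.0219, -0.0013, 0.97, 1.55, -4.51] |v| 0.0337
[ 0.435 -0.288  0.393] [ 0.442 -0.291  0.211]
[ 0.443 -0.255  0.394] [ 0.455 -0.262  0.213]
[ 0.449 -0.222  0.395] [ 0.467 -0.231  0.214]
[ 0.453 -0.189  0.395] [ 0.475 -0.199  0.215]
[ 0.454 -0.155  0.394] [ 0.482 -0.167  0.215]
[ 0.452 -0.121  0.393] [ 0.485 -0.135  0.215]
[ 0.447 -0.088  0.391] [ 0.487 -0.102  0.214]
[ 0.44  -0.055  0.388] [ 0.485 -0.07   0.212]
[ 0.431 -0.023  0.384] [ 0.482 -0.037  0.21 ]
[0.419 0.009 0.379] [ 0.475 -0.005  0.207]
[0.405 0.039 0.374] [0.467 0.026 0.203]
[0.389 0.067 0.367] [0.456 0.056 0.198]
[0.371 0.095 0.36 ] [0.442 0.086 0.193]
[0.35  0.12  0.351] [0.427 0.114 0.186]
```

Run:
```python
from h import *
p,r,o=pose(); S=stcp([-.045,-.03,.022]); q=S+[0,0,.075]; print(S,q)
w=screw(p,r,q,RS,14)
```

```text
[0.39503158 0.11671065 0.28715842] [0.39503158 0.11671065 0.36215842]
n 14 row [-0.0227, -0.0239, -0.0014, 0.97, 1.55, -4.51] |v| 0.033
```

Emit:
{"api": "jog_arm", "payload": {
  "rows": [
    [1, -0.0227, -0.024, -0.0014, 0.97, 1.55, -4.5],
    [1, -0.0227, -0.024, -0.0014, 0.97, 1.55, -4.5],
    [1, -0.0227, -0.024, -0.0014, 0.97, 1.55, -4.5],
    [1, -0.0227, -0.024, -0.0014, 0.97, 1.55, -4.5],
    [1, -0.0227, -0.024, -0.0014, 0.97, 1.55, -4.5],
    [1, -0.0227, -0.024, -0.0014, 0.97, 1.55, -4.5],
    [1, -0.0227, -0.024, -0.0014, 0.97, 1.55, -4.5]
  ],
  "grip_force": 10
}}

```text
time_s: 18.9
tool_pos: [0.4699, -0.0934, 0.3897]
tool_rot: [-176.2, -12.3, -37.5]
force: [1.2, 1.0, 0.0]
grip_width: 0.0056
```

Emit:
{"api": "jog_arm", "payload": {
  "rows": [
    [1, -0.0227, -0.024, -0.0014, 0.97, 1.55, -4.5],
    [1, -0.0227, -0.024, -0.0014, 0.97, 1.55, -4.5],
    [1, -0.0227, -0.024, -0.0014, 0.97, 1.55, -4.5],
    [1, -0.0227, -0.024, -0.0014, 0.97, 1.55, -4.5],
    [1, -0.0227, -0.024, -0.0014, 0.97, 1.55, -4.5],
    [1, -0.0227, -0.024, -0.0014, 0.97, 1.55, -4.5],
    [1, -0.0227, -0.024, -0.0014, 0.97, 1.55, -4.5],
    [1, 0, 0, 0, 0, 0, 0]
  ]
}}

```text
time_s: 19.57
tool_pos: [0.3952, 0.1257, 0.356]
tool_rot: [180.0, -24.3, -4.1]
force: [0.1, -0.6, -0.1]
grip_width: 0.0004
```

Run:
```python
from h import *
p,r,o=pose(); print(p,o['tool_rot'],o['time_s'],o['grip_width'],o['force'],o['qpos'])
print('tip',w2h(p+.182*r[:,2]))
S=stcp([-.045,-.03,.022]); screw(p,r,S,RS,6); screw(p,r,S+[0,0,.05],RS,3)
```

```text
[0.39515232 0.12572683 0.35598987] [179.95698737 -24.25251556  -4.10889227] 19.5667 0.00043520203693865785 [ 0.14541341 -0.58632111 -0.12816529] [-15.12864208 -17.22210988  -9.76517441 126.47026153  11.42504215
  49.70293595 -34.92637713]
tip [-0.0083798  -0.02022362  0.07917818]
n 6 row [-0.0047, 0.0015, 0.0105, -0.04, 0.12, 0.11] |v| 0.0116
n 3 row [-0.0024, 0.003, 0.0058, -0.08, 0.25, 0.21] |v| 0.007
```

Emit:
{"api": "jog_arm", "payload": {
  "rows": [
    [1, -0.009, 0.0015, 0.008, 0, 0.12, 0.1],
    [1, -0.009, 0.0015, 0.008, 0, 0.12, 0.1],
    [1, -0.009, 0.0015, 0.009, 0, 0.12, 0.1],
    [1, -0.0005, 0.0015, 0.012, 0, 0.12, 0.1],
    [1, -0.0005, 0.0015, 0.013, 0, 0.12, 0.1],
    [1, 0, 0.0015, 0.013, 0, 0.12, 0.1],
    [1, 0, 0, 0, 0, 0, 0]
  ]
}}

```text
time_s: 20.15
tool_pos: [0.4001, 0.1093, 0.2862]
tool_rot: [-179.8, -24.8, -5.9]
force: [-0.3, -1.4, -0.7]
grip_width: 0.0002
```

Run:
```python
from h import *
p,r,o=pose(); print(p,o['tool_rot'],o['time_s'],o['grip_width'],o['force'],o['qpos'])
print('tip',w2h(p+.182*r[:,2]))
im,d=shot('side'); cv2.imwrite('pics/s5.png',cv2.resize(im[200:410,100:340,::-1],None,fx=2.8,fy=2.8))
hx=r.T@(head2world(B,[1,0,0])-head2world(B,[0,0,0]))[0]; hz=r.T@(head2world(B,[0,0,1])-head2world(B,[0,0,0]))[0]; print('head x in tool',hx.round(3),'z',hz.round(3))
```

```text
[0.40009561 0.10925352 0.28623701] [-179.75686918  -24.77899103   -5.86136204] 20.15 0.00024972678248330257 [-0.27371122 -1.43280869 -0.67578078] [-13.94876847 -12.90960724  -9.31010662 131.97536069  15.02264651
  39.77189627 -39.03311186]
tip [-0.04157213 -0.03762961  0.01811607]
head x in tool [ 0.984 -0.016 -0.177] z [-0.177  0.006 -0.984]
```

View pics/s5.png

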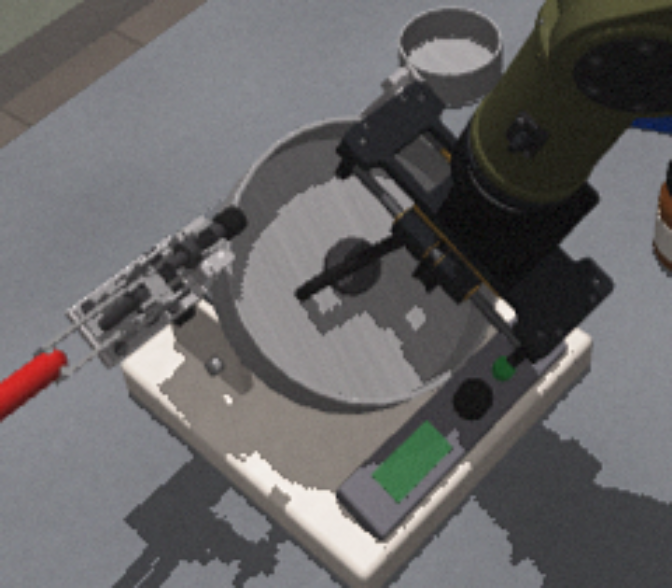

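Emit:
{"api": "jog_arm", "payload": {
  "rows": [
    [1, 0, -0.009, 0, 0, 0, 0],
    [1, 0.006, 0, -0.001, 0, 0, 0],
    [1, 0.0118, 0, -0.0021, 0, 0, 0],
    [1, 0.0157, 0, -0.0028, 0, 0, 0],
    [1, 0.0157, 0, -0.0028, 0, 0, 0],
    [1, 0.0157, 0, -0.0028, 0, 0, 0],
    [1, 0.0157, 0, -0.0028, 0, 0, 0],
    [1, 0.0157, 0, -0.0028, 0, 0, 0],
    [1, 0.0024, 0.002, -0.021, 0, 0, 0],
    [1, -0.006, 0, -0.034, 0, 0, 0],
    [1, 0.015, 0, -0.032, 0, 0, 0],
    [1, 0.015, 0, -0.032, 0, 0, 0]
  ]
}}

```text
time_s: 21.2
tool_pos: [0.4541, 0.1116, 0.4673]
tool_rot: [-179.6, -25.1, -5.7]
force: [1.5, 0.2, 0.0]
grip_width: 0.0005
```

Run:
```python
from h import *
p,r,o=pose(); print(p,o['tool_rot'],o['time_s'],o['force'],o['qpos']);print('tip',w2h(p+.182*r[:,2]))
for i in range(5):
  for n in('side',):
    t=status.get_obs()['time_s']; im,d=shot(n); 
    if i==0: cv2.imwrite('pics/s6.png',cv2.resize(im[180:410,40:440,::-1],None,fx=2,fy=2))
    h=cv2.cvtColor(im,cv2.COLOR_RGB2HSV); m=(h[:,:,2]<60)&(d>0); H=w2h(unproj(n,np.argwhere(m),d[m])); k=(np.hypot(H[:,0],H[:,1])<.055)&(abs(H[:,2]-.034)<.006); H=H[k]
    if len(H)>5: print(t,n,len(H),H.mean(0).round(3), np.degrees(np.arctan2(*np.linalg.svd(H[:,:2]-H[:,:2].mean(0))[2][0][::-1])))
```

```text
[0.4540916  0.1116109  0.46731726] [-179.61408013  -25.13443597   -5.67698116] 21.2 [1.50850953 0.18332689 0.04123688] [-13.77277511 -14.18932968  -6.25429806 111.64031645  10.16578819
  59.85937069 -29.09344697]
tip [ 0.10732319 -0.03006665  0.13550091]
21.2 side 231 [0.    0.004 0.036] 133.3233660263881
21.25 side 243 [0.001 0.002 0.036] 160.48598518780267
21.3 side 242 [0.    0.002 0.036] -172.2895815181537
21.35 side 233 [0.003 0.003 0.036] -145.29713545763246
21.4 side 219 [0.002 0.004 0.036] 61.5696659566632
```

View pics/s6.png

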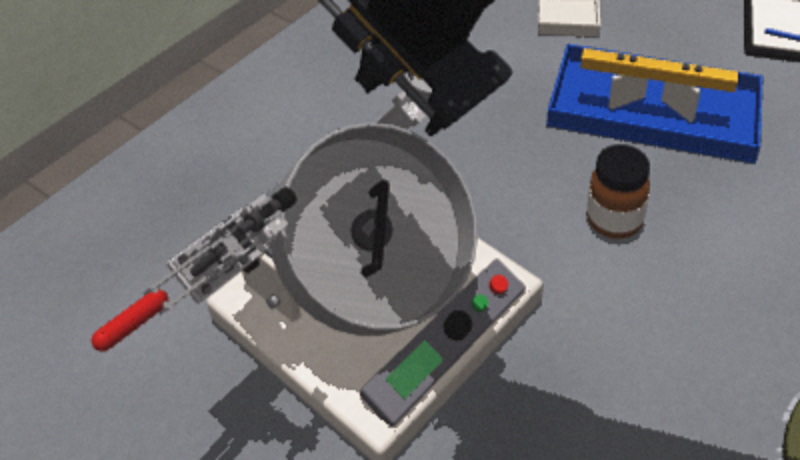

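Run:
```python
from h import *
im,d=shot('top'); im,ds=shot('side')
for nm in('jar','sieve','weigh_boat'):
    for n,D in(('top',d),('side',ds)):
        L=outline_of(n,nm)
        if L: m=L[0]['pixels']&(D>0); print(nm,n,np.percentile(unproj(n,np.argwhere(m),D[m]),[2,50,98],axis=0).round(3).tolist())
th=[]
for i in range(2):
    im,dd=shot('side'); h=cv2.cvtColor(im,cv2.COLOR_RGB2HSV); m=(h[:,:,2]<60)&(dd>0); H=w2h(unproj('side',np.argwhere(m),dd[m])); k=(np.hypot(H[:,0],H[:,1])<.055)&(abs(H[:,2]-.034)<.006); H=H[k]
    th.append(np.degrees(np.arctan2(*np.linalg.svd(H[:,:2]-H[:,:2].mean(0))[2][0][::-1])))
print('pan deg/0.05s',np.diff(th)%180, status.get_obs()['time_s'])
print(env.sign_off())
```

```text
jar top [[0.343, -0.152, 0.05], [0.373, -0.122, 0.094], [0.403, -0.091, 0.099]]
jar side [[0.341, -0.145, 0.01], [0.366, -0.101, 0.073], [0.398, -0.088, 0.1]]
sieve top [[0.628, -0.231, -0.0], [0.681, -0.186, 0.005], [0.722, -0.141, 0.042]]
sieve side [[0.547, -0.178, 0.004], [0.693, -0.139, 0.037], [0.722, 0.03, 0.235]]
weigh_boat top [[0.569, -0.477, -0.0], [0.621, -0.429, 0.005], [0.672, -0.375, 0.024]]
weigh_boat side [[0.542, 0.289, 0.206], [0.55, 0.36, 0.245], [0.583, 0.4, 0.254]]
pan deg/0.05s [25.25817629] 21.95
the job is handed in; nothing more can be done
None
```

The job is done and handed in at about 22 s, well inside the 64 s limit.

- **Clamp:** I gripped the red handle and swung it over to its stop, at about 75°. The last pictures show it staying open.
- **Scraper:** I lifted it out of both seats along the head's axis. It now stands on its blades in the blue tray, released. Its measured centre is about 5 mm from the tray's centre, and its bar lies within about 1° of the tray's long axis.
- **Pan:** I pushed the black handle sideways with closed fingertips and lifted clear. It was still turning by itself at about 9 rad/s just before hand-in, with the arm touching nothing.
- **Jar, sieve and weighing boat:** the top camera puts all three within about 4 mm of where they started.

Two side-camera checks disagreed in the final round. Its outline for the weighing boat landed on the clamp area, and its outline for the sieve was mixed with parts of the machine or the arm, so I ignored both and relied on the top camera.

Joint 2 came very close to its lower limit while I lifted the scraper (-17.286° measured against -17.29°). I never read it past the limit.

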